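Count along the jar rack and push the jar into the third gap

ROBOT

A 6-joint arm with a two-finger parallel gripper is mounted at the origin on the work surface. World frame = base frame: x ahead of the robot, y to its left, z up, the work surface at z = 0. Lengths are in mm, angles in degrees, forces in N, time in s.
With the tool pointing down it reaches from about 300 to 750 mm from the base axis. Payload 8.5 kg.
Tool frame: the origin (TCP) lies midway between the tips of the shut fingers; the grasp point (between the pads) lies 19 mm behind it; z points along the fingers, y is the line along which they close (so a half turn about z gives the same grasp; the last joint's range is limited). The gripper opens to 85 mm and grips with 20 to 120 N. Pads are 22 mm wide; open, the fingers measure 114 mm over their backs; the gripper's body (76 mm by 85 mm) begins 54 mm behind the grasp point. The pads swing forward as they close: fully open they stand 13 mm farther back than shut.
Start: joints at [56.19, 21.807, 74.336, -0, 83.858, -12.336], TCP at [201.338, 511.804, 231.322] pointing down, gripper open.
Joint ranges: [-178.18, 178.18], [-50.72, 133.34], [12.68, 142.11], [-81.47, 261.47], [9.98, 163.14], [-165.26, 165.26]. Speed limits (degrees/s): [136.94, 136.94, 180, 180, 180, 180].

INTERFACE

Orientations are given as a 3x3 rotation matrix whose columns are the frame's x, y, z axes.
In Python, from workcell import bot gives the robot as it stands. The module is installed in compiled form; this text tells all that it offers.
- The arm moves only by the tool play_rows, never from a script. Its argument "motion" is a list that holds one entry, the list of rows, each a list of 7 numbers: the shift along the tool's x, y, z in cm, then the turn, a rotation vector about the tool's x, y, z in rad, then the opening, from 0 (shut) to 1 (fully open). In form: [[[x, y, z, wx, wy, wz, jaw], ...]]. A call has 1 to 12 rows; each row shifts and turns the commanded pose from where the row before left it, along the tool's axes as they then stand; what a row does not reach is not made up. A row lasts 1/10 s, in which the tool goes at most 50 mm and 8.59 degrees, less where a joint would pass 70% of its speed; a pose out of reach is approached as far as the arm can. A call is refused whole if a number of a shift passes 5 or a number of a turn 0.15, either way. A call with a gripper value outside its range is refused whole. The fingers move at their own pace and stop on an object; "force" is the grip in N (left out, the last holds). Time passes only in rows, so rows that do not move let the fingers close. It gives the time, the measured TCP pose, the force, the opening and the grip force at its end, in the units of the state.
- bot.read_state(): the state, without advancing time (a new reading comes with each control period).
- bot.grab_frame(name): name is "scene" or "top" or "wrist"; returns (picture, depth): 480x640x3 uint8, red, green, blue; 480x640 float32, mm along the optical axis (not along the pixel's ray), 0 where there is no reading.
- bot.get_calibration(name): a dict with "fx", "fy", "cx", "cy" (pixels), "distortion" ([k1, k2, p1, p2, k3] as OpenCV has them; the pictures are not rectified), "world_to_cam" (4x4, takes a point from world to camera coordinates); the wrist camera has in their place "hand_eye" (4x4, takes a point from camera to tool coordinates, whose origin is the TCP and whose axes are the flange's). Camera axes: x right, y up, looking along -z (the intrinsics and any distortion apply to the point x, -y, -z); pixel columns grow to the right and rows downward; lengths in mm; the calibration is good to about 2 mm. A picture is of the moment at which its call begins: read the wrist's pose just before it. get_calibration takes no time and is no camera call.
- bot.hand_in(): hands the job in; it is judged then, once.
Trained networks look in the newest picture that a camera, given by its name, has taken for a name from the list of things; names that differ only in an ending like _2 or _b are one class to them, and where a whole thing is asked for, a point or a joint stands for the part that bears it (a point fixed in the world has none). Each returns a list of dicts, best first, with "conf" (0 to 1); they miss things now and then, are a little off and sometimes report something else, mostly with a low value. They report only what shows in the picture. A call takes as long as a camera call. They do not tell look-alikes from the thing itself.
- bot.outline_of(camera, name): "region" (480x640 bool, what is visible of it) and "pixel" ([column, row] in pixels, amid what is visible of it).
The state is a dict: "t": time; "joints": joint angles; "joint_vel": joint speeds; "tau": joint torques, N m; "ee_pos": TCP position; "ee_rot": TCP orientation; "contact_force": force on the tool from outside, world axes, zero at the start; "moment": the same for the moment, N m; "width": finger opening in mm; "grasp_force": force on a finger pad.
Only numpy, scipy, OpenCV 4.12 (cv2) and the standard library are available. Lean on these libraries where they do the work, as an engineer would, in place of code of your own. Each camera call takes 0.05 s, during which the arm holds its last target. There are 200 camera calls.

TASK

Starting at the rack's tall end, run a fingertip along the top of its back rail to count the gaps, touching the rail behind the first, second and third gap in turn and going no further. Then push the steel-lidded jar across the counter into that third gap until it stops against the rail, keeping it upright and never lifting it, and take the hand away. Leave the other jar, the mug, the bottle and the bowl where they are.

Things in the scene. Friction and masses are not known exactly. Their poses are not given: they have to be found in the camera images.
- rack: Pale wooden rack fixed to the counter, seven gaps side by side along its y, open on top and at the front (-x, toward the robot), no floor: the counter runs on into the gaps. Origin: on the counter, mid-length, at the front face of the back rail. x: from gap mouths to rail; y: to the robot's left; z up. Rail 14 mm thick (x 0 to 14 mm), flat top 45 mm above the counter.
- rack_front (a point): Point on the counter at the middle of the fourth gap's mouth, level with the divider fronts, 32 mm in front of the rack's origin; axes as the rack's. Dividers: 6 mm thick, 32 mm high, 32 mm deep, rounded fronts, 54 mm pitch, so each gap is 48 mm clear. Gap centres at rack y = 162, 108, 54, 0, -54, -108, -162 mm.
- tall_end: The rack's tall end panel, pale wood, 90 mm from front to back, 12 mm thick, 85 mm high, at one end of the rack (left or right, varies). Counting starts from this end. Origin: centre line of the panel at the counter, level with the rack's origin along the rack's x, 40 mm behind the panel's front edge; it stands 199 mm from the middle of the rack.
- low_end: The rack's low end panel, 56 mm from front to back, 12 mm thick, only 45 mm high, at the other end. Origin as for the tall one.
- jar: The jar to be pushed: loose, white ceramic with a flat steel lid, round, 40 mm diameter, 42 mm high, about 0.12 kg, standing upright on the open counter between the robot and the rack. Origin: centre of its underside. When home against the rail its centre is 20 mm in front of the rack's origin line, and it juts out 8 mm in front of the dividers.
- shelved_jar: Bystander: similar jar with a cork lid, 40 mm diameter, 48 mm high, already in the rack's middle (fourth) gap. Origin: centre of its underside.
- mug: Bystander: white mug, 80 mm diameter, 90 mm high, handle on its +y side. Origin: centre of its underside.
- bottle: Bystander: glass bottle, 60 mm diameter, 190 mm high. Origin: centre of its underside.
- bowl: Bystander: low white bowl, 100 mm diameter, 40 mm high, behind the rack. Origin: centre of its underside.
- rail_1: Steel-topped section of the back rail behind gap number 1 counted from the robot's left: 48 mm long (along the rack), 14 mm thick, flat top 45 mm above the counter, with a 6 mm wide, 7 mm deep notch between it and the next section. Fixed to the rack. Origin: centre of its top face.
- rail_2: Steel-topped section of the back rail behind gap number 2 counted from the robot's left: 48 mm long (along the rack), 14 mm thick, flat top 45 mm above the counter, with a 6 mm wide, 7 mm deep notch between it and the next section. Fixed to the rack. Origin: centre of its top face.
- rail_3: Steel-topped section of the back rail behind gap number 3 counted from the robot's left: 48 mm long (along the rack), 14 mm thick, flat top 45 mm above the counter, with a 6 mm wide, 7 mm deep notch between it and the next section. Fixed to the rack. Origin: centre of its top face.
- rail_4: Steel-topped section of the back rail behind gap number 4 counted from the robot's left: 48 mm long (along the rack), 14 mm thick, flat top 45 mm above the counter, with a 6 mm wide, 7 mm deep notch between it and the next section. Fixed to the rack. Origin: centre of its top face.
- rail_5: Steel-topped section of the back rail behind gap number 5 counted from the robot's left: 48 mm long (along the rack), 14 mm thick, flat top 45 mm above the counter, with a 6 mm wide, 7 mm deep notch between it and the next section. Fixed to the rack. Origin: centre of its top face.
- rail_6: Steel-topped section of the back rail behind gap number 6 counted from the robot's left: 48 mm long (along the rack), 14 mm thick, flat top 45 mm above the counter, with a 6 mm wide, 7 mm deep notch between it and the next section. Fixed to the rack. Origin: centre of its top face.
- rail_7: Steel-topped section of the back rail behind gap number 7 counted from the robot's left: 48 mm long (along the rack), 14 mm thick, flat top 45 mm above the counter, with a 6 mm wide, 7 mm deep notch between it and the next section. Fixed to the rack. Origin: centre of its top face.
Things that resemble listed ones, but are neither listed nor needed, are in the scene too. What is shaped like the jar but black or orange is not meant.

How it is judged:
By the outcome, as a careful person would: the job done as asked, in the order asked, and still so for the second after the job is handed in, with the robot touching nothing.
It also fails if it takes over 61 s, if anything falls off the work surface, if the arm or the gripper's body presses on something with over 40 N, if the wrist force passes 120 N, or if a joint passes its speed limit or range.

## Working session

There is one attempt and no reset: what is moved stays moved. The work goes in short steps, Python scripts to look and compute and a tool call to move; the robot and the scene stay as the last step left them, time stands still between calls to the robot, and variables do not carry over. Pictures are saved under pics/ and viewed, at most 10 in all, crops included, and the job is handed in when it is done.

Besides the shell and the picture viewer there is one more tool, called as a command line: name --argument value ..., lists and objects as JSON in quotes. play_rows: Moves the arm, as the interface text tells. Its arguments: {"type":"object","properties":{"motion":{"type":"array","items":{"type":"array","items":{"type":"array","items":{"type":"number"}}}},"force":{"type":"number"}},"required":["motion"]}

```bash
mkdir -p pics; cat > h.py <<'E'
import numpy as np, cv2
from workcell import bot
def grab(n):
    s=bot.read_state(); p,d=bot.grab_frame(n); return s,p,d,bot.get_calibration(n)
def c2w(c,s):
    if 'world_to_cam' in c: return np.linalg.inv(np.array(c['world_to_cam']))
    T=np.eye(4);T[:3,:3]=s['ee_rot'];T[:3,3]=s['ee_pos'];return T@np.array(c['hand_eye'])
def K(c): return np.array([[c['fx'],0,c['cx']],[0,c['fy'],c['cy']],[0,0,1.]])
def cloud(uv,d,c,s):
    uv=np.asarray(uv,float).reshape(-1,2)
    n=cv2.undistortPoints(uv[:,None],K(c),np.array(c['distortion'],float))[:,0]
    z=d[uv[:,1].astype(int),uv[:,0].astype(int)]
    P=np.c_[n[:,0]*z,-n[:,1]*z,-z,np.ones(len(z))]
    return (P@c2w(c,s).T)[:,:3][z>0]
def onplane(uv,zp,c,s):
    uv=np.asarray(uv,float).reshape(-1,2)
    n=cv2.undistortPoints(uv[:,None],K(c),np.array(c['distortion'],float))[:,0]
    T=c2w(c,s);D=np.c_[n[:,0],-n[:,1],-np.ones(len(n))]@T[:3,:3].T
    return T[:3,3]+D*((zp-T[2,3])/D[:,2])[:,None]
def region(r,d,c,s):
    v,u=np.nonzero(r);return cloud(np.c_[u,v],d,c,s)
E
python3 - <<'E'
from h import *
for cam in ('top','scene'):
    s,p,d,c=grab(cam); cv2.imwrite(f'pics/{cam}0.png',p[:,:,::-1])
    for n in ('rack','tall_end','low_end','jar','shelved_jar','mug','bottle','bowl'):
        for o in bot.outline_of(cam,n)[:3]:
            P=region(o['region'],d,c,s)
            if len(P)==0: continue
            zt=np.percentile(P[:,2],95);T=P[P[:,2]>zt-6]
            print(cam,n,round(o['conf'],2),np.round(o['pixel']),'zt',round(zt),'topmean',np.round(T.mean(0)),'lo',np.round(np.percentile(T,2,0)),'hi',np.round(np.percentile(T,98,0)))
s=bot.read_state();print(s['t'],np.round(s['ee_rot'],3),s['contact_force'],s['width'])
E
```

```text
top rack 0.59 [335. 236.] zt 47 topmean [600.   3.  45.] lo [ 579. -175.   42.] hi [621. 182.  49.]
top tall_end 0.68 [412. 238.] zt 87 topmean [ 578. -194.   85.] lo [ 536. -203.   82.] hi [ 620. -186.   89.]
top low_end 0.55 [250. 234.] zt 48 topmean [600. 204.  45.] lo [576. 197.  42.] hi [626. 212.  49.]
top jar 0.71 [350. 319.] zt 45 topmean [387. -44.  42.] lo [371. -60.  39.] hi [404. -28.  46.]
top jar 0.48 [335. 288.] zt 45 topmean [470.  -2.  42.] lo [453. -18.  39.] hi [487.  14.  46.]
top jar 0.43 [474. 317.] zt 90 topmean [ 391. -338.   89.] lo [ 353. -376.   85.] hi [ 429. -300.   94.]
top shelved_jar 0.67 [331. 244.] zt 51 topmean [572.   7.  48.] lo [556. -11.  45.] hi [588.  24.  52.]
top mug 0.73 [475. 318.] zt 91 topmean [ 389. -339.   90.] lo [ 350. -377.   85.] hi [ 429. -301.   94.]
top mug 0.41 [357. 237.] zt 48 topmean [595. -51.  45.] lo [588. -73.  42.] hi [601. -30.  49.]
top bottle 0.74 [192. 312.] zt 190 topmean [405. 337. 189.] lo [393. 326. 185.] hi [416. 349. 193.]
top bottle 0.4 [335. 172.] zt 39 topmean [772. -11.  38.] lo [716. -57.  34.] hi [806.  
[... 770 characters left out ...]
.   9.  50.] lo [555.  -8.  47.] hi [588.  24.  54.]
scene mug 0.58 [299. 107.] zt 91 topmean [ 388. -335.   89.] lo [ 351. -374.   85.] hi [ 425. -298.   94.]
scene bottle 0.91 [498. 321.] zt 191 topmean [405. 342. 190.] lo [392. 330. 185.] hi [417. 355. 194.]
scene bottle 0.22 [274. 207.] zt 49 topmean [ 589. -100.   46.] lo [ 582. -123.   44.] hi [597. -79.  50.]
scene bowl 0.9 [225. 279.] zt 42 topmean [757. -18.  40.] lo [710. -59.  36.] hi [806.  37.  44.]
scene bowl 0.42 [305. 255.] zt 48 topmean [602.  25.  46.] lo [ 578. -168.   43.] hi [622. 187.  50.]
0.9 [[-0.931  0.366  0.   ]
 [ 0.366  0.931 -0.   ]
 [-0.    -0.    -1.   ]] [ 0.36236126 -0.07426941  0.44866531] 85.2324963631821
```

View pics/top0.png

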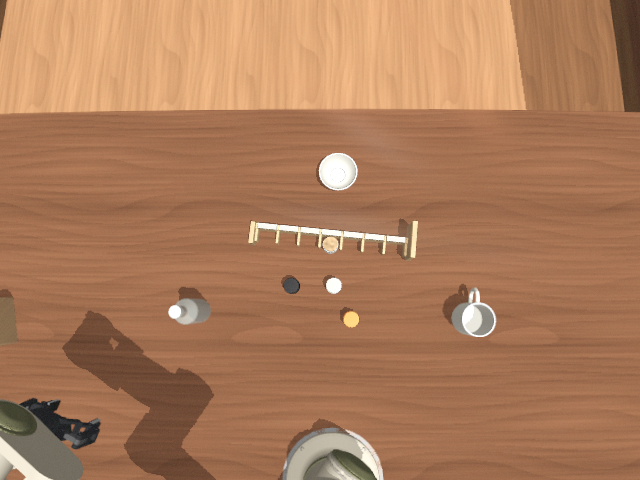

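View pics/scene0.png

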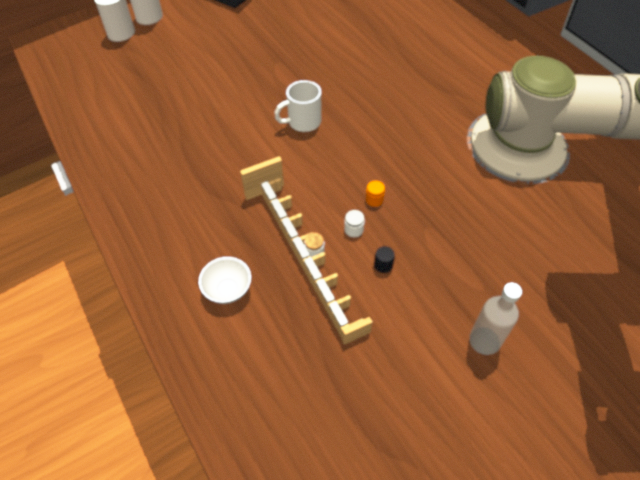

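Top view: the rack's tall end is on the right (412,238). The white jar is at (334,286), orange at (351,319) and black at (292,286). So the third gap from the tall end is rail_5, just right of the cork-lidded jar.

Next I move over the rack.

play_rows --motion '[[[-3.55,-2.85,-0.15,0,0,0,0],[-3.55,-2.85,-0.15,0,0,0,0],[-3.55,-2.85,-0.15,0,0,0,0],[-3.55,-2.85,-0.15,0,0,0,0],[-3.55,-2.85,-0.15,0,0,0,0],[-3.55,-2.85,-0.15,0,0,0,0],[-3.55,-2.85,-0.15,0,0,0,0],[-3.55,-2.85,-0.15,0,0,0,0],[-3.55,-2.85,-0.15,0,0,0,0],[-3.55,-2.85,-0.15,0,0,0,0],[-3.55,-2.85,-0.15,0,0,0,0],[-3.55,-2.85,-0.15,0,0,0,0]]]'

```text
t: 2.1
ee_pos: [473.2, 35.7, 249.6]
ee_rot: [[-0.93, 0.366, 0.0], [0.366, 0.93, -0.0], [-0.0, 0.0, -1.0]]
contact_force: [0.6, 0.3, -0.3]
width: 0.1
grasp_force: 0.0
```

play_rows --motion '[[[-3.55,-2.85,0,0,0,0,0],[-3.55,-2.85,0,0,0,0,0],[-3.55,-2.85,0,0,0,0,0],[0,0,0,0,0,-0.14,0],[0,0,0,0,0,-0.14,0],[0,0,0,0,0,0,0],[0,0,0,0,0,0,0],[0,0,0,0,0,0,0]]]'

```text
t: 2.9
ee_pos: [540.3, -80.7, 249.5]
ee_rot: [[-0.995, 0.097, 0.0], [0.097, 0.995, -0.0], [-0.0, -0.0, -1.0]]
contact_force: [-0.2, -0.5, -0.2]
width: -0.0
grasp_force: 0.0
```

```bash
python3 - <<'E'
from h import *
s,p,d,c=grab('wrist'); cv2.imwrite('pics/w1.png',p[:,:,::-1])
print(s['t'],np.round(s['ee_pos']),np.round(s['ee_rot'],3),np.round(s['contact_force'],2)); print(np.round(c['hand_eye'],3))
for n in ('rack','tall_end','jar','shelved_jar','rail_5','rail_6','rail_7'):
    for o in bot.outline_of('wrist',n)[:3]:
        P=region(o['region'],d,c,s)
        if len(P)==0: continue
        zt=np.percentile(P[:,2],95);T=P[P[:,2]>zt-6]
        print(n,round(o['conf'],2),np.round(o['pixel']),'zt',round(zt),'mid',np.round((np.percentile(T,2,0)+np.percentile(T,98,0))/2,1),'lo',np.round(np.percentile(T,2,0)),'hi',np.round(np.percentile(T,98,0)))
E
```

```text
2.9 [540. -81. 249.] [[-0.995  0.097  0.   ]
 [ 0.097  0.995 -0.   ]
 [-0.    -0.    -1.   ]] [-0.23 -0.48 -0.24]
[[-1.00000e-03  9.48000e-01  3.20000e-01  8.40810e+01]
 [ 1.00000e+00  1.00000e-03 -1.00000e-03 -6.45000e-01]
 [-1.00000e-03  3.20000e-01 -9.48000e-01 -1.41793e+02]
 [ 0.00000e+00  0.00000e+00  0.00000e+00  1.00000e+00]]
rack 0.86 [446. 242.] zt 45 mid [597.8   4.7  42.8] lo [ 576. -173.   40.] hi [619. 182.  46.]
rack 0.32 [190. 257.] zt 85 mid [ 576.1 -192.3   82.4] lo [ 533. -201.   79.] hi [ 619. -184.   85.]
rack 0.21 [606. 250.] zt 45 mid [614.3 164.8  42.9] lo [607. 142.  40.] hi [622. 188.  46.]
tall_end 0.9 [193. 253.] zt 85 mid [ 576.1 -192.3   82.4] lo [ 533. -201.   79.] hi [ 619. -184.   85.]
tall_end 0.67 [448. 244.] zt 45 mid [597.8   4.8  42.8] lo [ 576. -173.   40.] hi [619. 183.  46.]
jar 0.89 [537.  83.] zt 42 mid [466.8 103.4  40.4] lo [450.  87.  38.] hi [483. 120.  43.]
jar 0.89 [350.  10.] zt 42 mid [399.2 -45.1  40.3] lo [395. -58.  38.] hi [404. -32.  43.]
jar 0.75 [407.  97.] zt 43 mid [467.9  -1.6  41.1] lo [452. -18.  39.] hi [484.  15.  43.]
s
[... 342 characters left out ...]
7] lo [585. -71.  40.] hi [601. -26.  45.]
rail_5 0.73 [553. 253.] zt 45 mid [609.2 111.3  43.1] lo [602.  88.  40.] hi [617. 134.  46.]
rail_6 0.91 [424. 249.] zt 45 mid [598.2   4.2  43. ] lo [590. -19.  40.] hi [606.  27.  46.]
rail_6 0.87 [361. 251.] zt 45 mid [592.8 -48.7  42.7] lo [585. -71.  40.] hi [601. -26.  45.]
rail_6 0.73 [553. 253.] zt 45 mid [609.2 111.3  43.1] lo [602.  88.  40.] hi [617. 134.  46.]
rail_7 0.91 [424. 249.] zt 45 mid [598.2   4.2  43. ] lo [590. -19.  40.] hi [606.  27.  46.]
rail_7 0.87 [361. 251.] zt 45 mid [592.8 -48.7  42.7] lo [585. -71.  40.] hi [601. -26.  45.]
rail_7 0.73 [553. 253.] zt 45 mid [609.2 111.3  43.1] lo [602.  88.  40.] hi [617. 134.  46.]
```

View pics/w1.png

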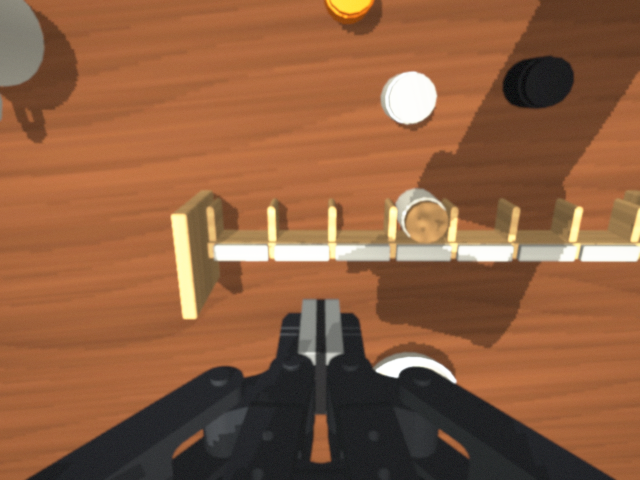

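The wrist view confirms the rail sections counted from the tall end at (241,253), (301,253) and (361,251). The jar to push is at (409,97), and the cork-lidded jar is in the fourth gap at (424,215).

I now go down over section 1.

play_rows --motion '[[[-2.4,-3.3,0,0,0,0,0],[-2.5,-3.3,0,0,0,0,0],[0,0,4.5,0,0,0,0],[0,0,4.5,0,0,0,0],[0,0,4.5,0,0,0,0],[0,0,4,0,0,0,0],[0,0,2,0,0,0,0],[0,0,0.5,0,0,0,0],[0,0,0,0,0,0,0],[0,0,0,0,0,0,0]]]'

```text
t: 4.3
ee_pos: [583.7, -151.6, 50.8]
ee_rot: [[-0.996, 0.095, 0.002], [0.095, 0.996, -0.001], [-0.002, -0.001, -1.0]]
contact_force: [0.7, -0.7, 0.4]
width: 0.1
grasp_force: 0.0
```

```bash
python3 - <<'E'
from h import *
s,p,d,c=grab('wrist'); cv2.imwrite('pics/w2.png',p[:,:,::-1]); print(np.round(s['ee_pos'],1),np.round(s['contact_force'],2))
E
```

```text
[ 583.7 -151.6   50.8] [ 0.65 -0.66  0.44]
```

View pics/w2.png

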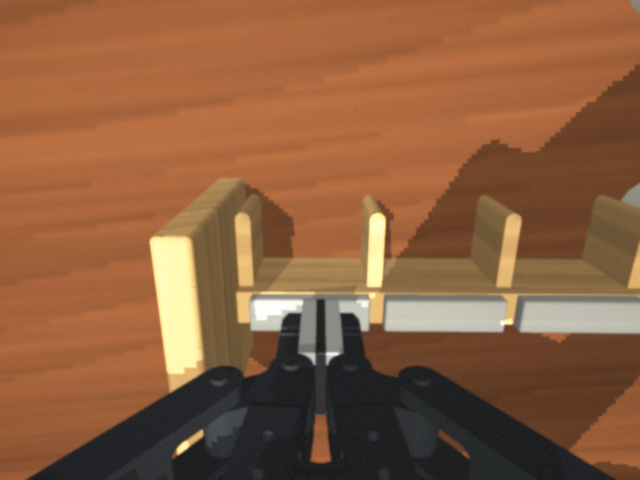

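The tip is centred over section 1, with the steel strip at (310,313), and it clears the tall panel. I lower gently.

play_rows --motion '[[[0,0,0.3,0,0,0,0],[0,0,0.1,0,0,0,0],[0,0,0.1,0,0,0,0],[0,0,0,0,0,0,0]]]'

```text
t: 4.75
ee_pos: [583.0, -151.3, 45.1]
ee_rot: [[-0.996, 0.095, 0.001], [0.095, 0.996, -0.0], [-0.001, -0.0, -1.0]]
contact_force: [-2.6, 0.2, 5.5]
width: 0.1
grasp_force: 2.6
```

Contact at 5.5 N. I slide to section 2.

play_rows --motion '[[[0,0.6,0,0,0,0,0],[0,0.9,0,0,0,0,0],[0,0.9,0,0,0,0,0],[0,0.9,0,0,0,0,0],[0,0.9,0,0,0,0,0],[0,0.7,0,0,0,0,0],[0,0,0,0,0,0,0]]]'

```text
t: 5.45
ee_pos: [588.2, -101.3, 45.1]
ee_rot: [[-0.996, 0.094, 0.002], [0.094, 0.996, -0.0], [-0.002, -0.0, -1.0]]
contact_force: [-0.4, 1.8, 6.7]
width: 0.4
grasp_force: 3.2
```

play_rows --motion '[[[0,0.6,0,0,0,0,0],[0,0.9,0,0,0,0,0],[0,0.9,0,0,0,0,0],[0,0.9,0,0,0,0,0],[0,0.9,0,0,0,0,0],[0,0.8,0,0,0,0,0],[0,0,0,0,0,0,0]]]'

```text
t: 6.15
ee_pos: [592.9, -51.4, 45.1]
ee_rot: [[-0.996, 0.094, 0.002], [0.094, 0.996, -0.0], [-0.002, 0.0, -1.0]]
contact_force: [0.9, 1.5, 6.0]
width: 0.1
grasp_force: 3.3
```

All three sections are touched. I lift off and go behind the jar, with the fingers slightly open to make a two-point cradle.

play_rows --motion '[[[0,0,-3,0,0,0,0],[0,0,-4,0,0,0,0],[0,0,-4,0,0,0,0],[4.2,1.7,0,0,0,0,0.24],[4.3,1.6,0,0,0,0,0.24],[4.3,1.7,0,0,0,0,0.24],[4.2,1.6,0,0,0,0,0.24],[0,0,0,0,0,0.15,0.24],[0,0,0,0,0,0.15,0.24],[0,0,0,0,0,0.15,0.24],[0,0,0,0,0,0.15,0.24],[0,0,0,0,0,0,0.24]]]'

```text
t: 7.35
ee_pos: [428.9, 29.7, 154.1]
ee_rot: [[-0.768, 0.641, -0.001], [0.641, 0.768, 0.001], [0.001, 0.0, -1.0]]
contact_force: [0.2, -0.5, 0.1]
width: 20.5
grasp_force: 0.0
```

play_rows --motion '[[[0,0,3,0,0,0,0.24],[0,0,0,0,0,0,0.24],[0,0,0,0,0,0,0.24]]]'

```text
t: 7.65
ee_pos: [429.1, 29.3, 124.5]
ee_rot: [[-0.77, 0.638, -0.001], [0.638, 0.77, 0.0], [0.001, -0.0, -1.0]]
contact_force: [0.1, 0.2, 0.4]
width: 20.3
grasp_force: 0.0
```

```bash
cat > look.py <<'E'
from h import *
import sys
s,p,d,c=grab('wrist'); cv2.imwrite('pics/%s.png'%sys.argv[1],p[:,:,::-1])
e=np.array(s['ee_pos']);R=np.array(s['ee_rot']);print(s['t'],np.round(e,1),np.round(R[:,1],3),np.round(s['contact_force'],1),s['width'])
for n in ('jar','shelved_jar','rail_5'):
    for o in bot.outline_of('wrist',n)[:3]:
        P=region(o['region'],d,c,s)
        if len(P)==0: continue
        zt=np.percentile(P[:,2],95);T=P[P[:,2]>zt-6]
        m=(np.percentile(T,2,0)+np.percentile(T,98,0))/2
        print(n,round(o['conf'],2),np.round(o['pixel']),'zt',round(zt),'mid',np.round(m,1),'in tool',np.round(R.T@(m-e),1))
E
python3 look.py w3
```

```text
7.65 [429.1  29.3 124.5] [ 0.638  0.77  -0.   ] [0.1 0.2 0.4] 20.30563997566326
jar 0.95 [189. 259.] zt 42 mid [385.4 -42.8  39.8] in tool [-12.5 -83.4  84.7]
jar 0.64 [460. 208.] zt 42 mid [466.3 104.3  40.2] in tool [19.1 81.5 84.3]
jar 0.62 [325. 307.] zt 42 mid [467.3  -0.8  39.8] in tool [-48.7   1.3  84.7]
shelved_jar 0.68 [426. 364.] zt 141 mid [437.2  56.7 167.5] in tool [ 11.3  26.2 -43. ]
rail_5 0.88 [607. 380.] zt 45 mid [608.1 110.4  42. ] in tool [-86.1 176.7  82.3]
rail_5 0.88 [551. 404.] zt 45 mid [604.5  72.   42. ] in tool [-107.8  144.9   82.4]
rail_5 0.58 [568. 368.] zt 44 mid [606.2  77.5  41.9] in tool [-105.7  150.2   82.4]
```

View pics/w3.png

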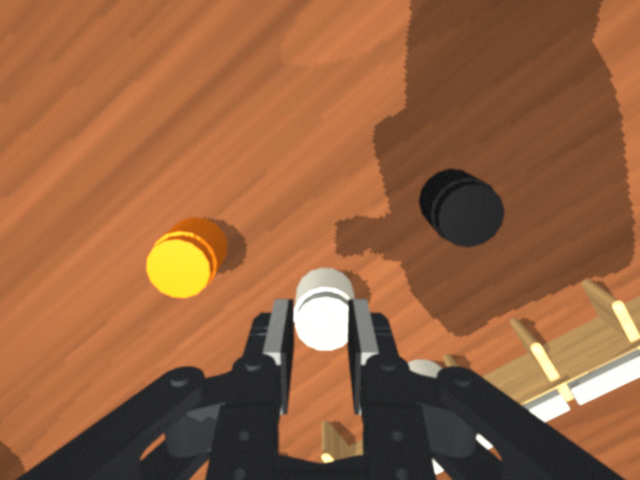

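The jar at (325,307) is centred in front of the fingers, and the look-alikes are clear. I lower and push diagonally.

play_rows --motion '[[[0,0.13,4,0,0,0,0.24],[0,0,4,0,0,0,0.24],[0,0,2.5,0,0,0,0.24],[0,0,0.7,0,0,0,0.24],[0,0,0,0,0,0,0.24],[-0.8,0,0,0,0,0,0.24],[-0.6,0,0,0,0,0,0.24],[-0.4,0,0,0,0,0,0.24],[-0.3,0,0,0,0,0,0.24],[-0.4,0,0,0,0,0,0.24],[-0.5,0,0,0,0,0,0.24],[0,0,0,0,0,0,0.24]]]'

```text
t: 9.05
ee_pos: [453.8, 10.4, 12.4]
ee_rot: [[-0.768, 0.64, 0.001], [0.64, 0.768, -0.0], [-0.001, 0.0, -1.0]]
contact_force: [0.4, -0.3, -0.8]
width: 20.5
grasp_force: 0.0
```

```bash
python3 look.py w4
```

```text
9.05 [453.8  10.4  12.4] [0.64  0.768 0.   ] [ 0.4 -0.3 -0.8] 20.54614978293759
jar 0.9 [572. 202.] zt 42 mid [465.6 100.6  39.6] in tool [ 48.6  76.8 -27.2]
jar 0.77 [ 74. 295.] zt 42 mid [386.2 -42.4  39.4] in tool [ 18.  -83.8 -27.1]
jar 0.72 [322. 401.] zt 42 mid [470.3  -5.5  39.3] in tool [-22.9  -1.6 -26.9]
shelved_jar 0.52 [443. 472.] zt 8 mid [555.    9.8   5.9] in tool [-78.2  64.4   6.5]
```

View pics/w4.png

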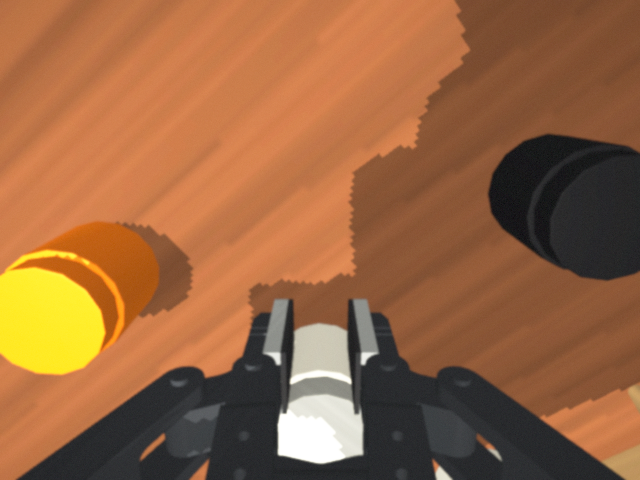

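The jar is cradled between the tips at (322,400) and has begun to slide. I carry on diagonally.

play_rows --motion '[[[-0.3,0,0,0,0,0,0.24],[-0.5,0,0,0,0,0,0.24],[-0.5,0,0,0,0,0,0.24],[-0.6,0,0,0,0,0,0.24],[-0.6,0,0,0,0,0,0.24],[-0.6,0,0,0,0,0,0.24],[-0.6,0,0,0,0,0,0.24],[-0.6,0,0,0,0,0,0.24],[-0.5,0,0,0,0,0,0.24],[-0.5,0,0,0,0,0,0.24],[-0.4,0,0,0,0,0,0.24],[0,0,0,0,0,0,0.24]]]'

```text
t: 10.45
ee_pos: [497.5, -26.1, 12.4]
ee_rot: [[-0.768, 0.64, 0.001], [0.64, 0.768, -0.0], [-0.001, 0.0, -1.0]]
contact_force: [0.5, 0.4, -0.3]
width: 20.2
grasp_force: 0.0
```

play_rows --motion '[[[2,0,0,0,0,0,0.24],[4,0,0,0,0,0,0.24],[0,0,-4,0,0,0,0.24],[0,0,-4,0,0,-0.15,0.24],[0,0,0,0,0,-0.15,0.24],[0,0,0,0,0,-0.15,0.24],[0,0,0,0,0,-0.14,0.24],[0,0,0,0,0,0,0.24],[0,0,0,0,0,0,0.24]]]'

```text
t: 11.35
ee_pos: [450.8, 12.8, 92.4]
ee_rot: [[-0.994, 0.108, 0.0], [0.108, 0.994, -0.0], [-0.0, -0.0, -1.0]]
contact_force: [-1.4, 0.6, -0.2]
width: 20.5
grasp_force: 0.0
```

```bash
python3 look.py w5
```

```text
11.35 [450.8  12.8  92.4] [ 0.108  0.994 -0.   ] [-1.4  0.6 -0.2] 20.463353282192408
jar 0.84 [194. 146.] zt 42 mid [385.4 -43.   40.6] in tool [ 59.  -62.6  51.8]
jar 0.82 [493. 271.] zt 42 mid [466.4 103.4  39.8] in tool [-5.7 91.7 52.5]
jar 0.81 [228. 349.] zt 41 mid [501.9 -48.2  38.8] in tool [-57.3 -55.1  53.6]
shelved_jar 0.8 [330. 422.] zt 47 mid [558.2   7.3  44.8] in tool [-107.4    6.1   47.6]
```

View pics/w5.png

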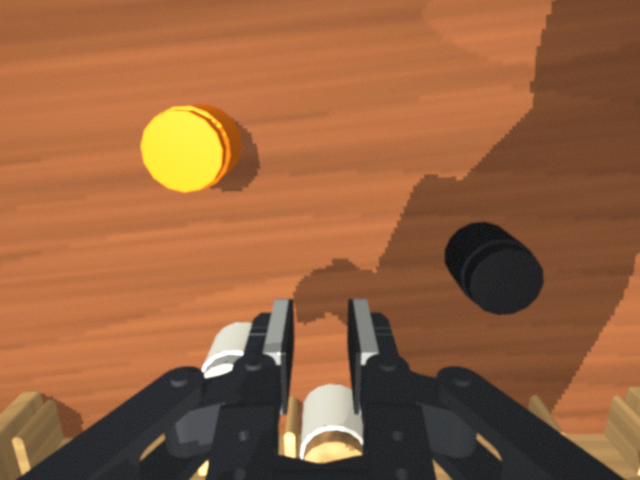

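The jar is partly hidden at (228,350). I shift sideways to line up with the gap and look again.

play_rows --motion '[[[0.5,-2.4,-2,0,0,0,0.24],[0.5,-2.4,-2,0,0,0,0.24],[0,0,0,0,0,0,0.24],[0,0,0,0,0,0,0.24]]]'

```text
t: 11.95
ee_pos: [435.8, -34.0, 132.3]
ee_rot: [[-0.994, 0.107, 0.0], [0.107, 0.994, 0.0], [-0.0, 0.0, -1.0]]
contact_force: [0.1, 0.3, -0.1]
width: 20.7
grasp_force: 0.0
```

```bash
python3 look.py w6; python3 - <<'E'
from h import *
s,p,d,c=grab('top'); o=[o for o in bot.outline_of('top','jar')]
for q in o[:4]:
    P=region(q['region'],d,c,s);T=P[P[:,2]>36]; print(round(q['conf'],2),np.round(q['pixel']),np.round((np.percentile(T,2,0)+np.percentile(T,98,0))/2,1))
E
```

```text
11.95 [435.8 -34.  132.3] [0.107 0.994 0.   ] [ 0.1  0.3 -0.1] 20.687422184484902
jar 0.91 [320. 343.] zt 42 mid [516.3 -43.7  39.7] in tool [-81.   -1.1  92.7]
jar 0.84 [299. 155.] zt 42 mid [385.1 -43.4  41. ] in tool [ 49.5 -14.7  91.3]
jar 0.58 [541. 258.] zt 42 mid [466.3 103.2  39.7] in tool [-15.7 139.7  92.6]
shelved_jar 0.75 [546. 425.] zt 44 mid [597.2  -2.1  41.6] in tool [-157.    49.    90.7]
rail_5 0.76 [617. 455.] zt 45 mid [613.2 154.   42.1] in tool [-156.3  205.9   90.3]
rail_5 0.56 [147. 452.] zt 199 mid [423.4 -72.9 200. ] in tool [  8.2 -40.  -67.7]
rail_5 0.55 [588. 448.] zt 44 mid [605.  133.1  41.2] in tool [-150.4  184.2   91.2]
0.77 [293. 287.] [468.7 103.5  41.6]
0.7 [352. 266.] [518.6 -45.4 105.4]
0.51 [348. 320.] [377.  -41.1  60.1]
```

View pics/w6.png

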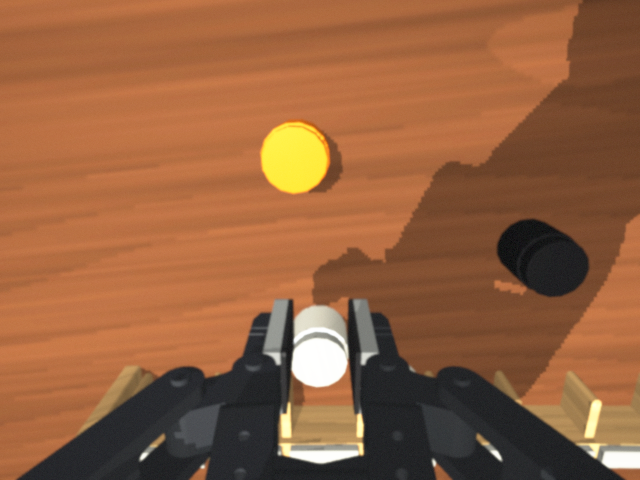

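The jar at (320,343) is in line with the gap, whose dividers are at columns 286 and 358. I lower behind it and push it in.

play_rows --motion '[[[-3.2,-0.1,0,0,0,0,0.24],[0,0,4,0,0,0,0.24],[0,0,4,0,0,0,0.24],[0,0,3.2,0,0,0,0.24],[0,0,0.8,0,0,0,0.24],[-0.8,0,0,0,0,0,0.24],[-0.7,0,0,0,0,0,0.24],[-0.4,0,0,0,0,0,0.24],[-0.4,0,0,0,0,0,0.24],[-0.5,0.03,0,0,0,0,0.24],[-0.5,0.03,0,0,0,0,0.24],[0,0,0,0,0,0,0.24]]]'

```text
t: 13.45
ee_pos: [501.3, -41.2, 12.5]
ee_rot: [[-0.995, 0.105, 0.001], [0.105, 0.995, -0.0], [-0.001, -0.0, -1.0]]
contact_force: [-0.0, 0.3, -0.1]
width: 20.5
grasp_force: 0.0
```

play_rows --motion '[[[-0.4,0.02,0,0,0,0,0.24],[-0.5,0.03,0,0,0,0,0.24],[-0.5,0.03,0,0,0,0,0.24],[-0.5,0.03,0,0,0,0,0.24],[-0.5,0.03,0,0,0,0,0.24],[-0.4,0.02,0,0,0,0,0.24],[-0.3,0,0,0,0,0,0.24],[0,0,0,0,0,0,0.24]]]'

```text
t: 14.25
ee_pos: [532.0, -42.9, 12.3]
ee_rot: [[-0.995, 0.105, 0.001], [0.105, 0.995, -0.0], [-0.001, -0.0, -1.0]]
contact_force: [0.1, -0.2, 0.3]
width: 20.5
grasp_force: 0.0
```

```bash
python3 look.py w7
```

```text
14.25 [532.  -42.9  12.3] [ 0.105  0.995 -0.   ] [ 0.1 -0.2  0.3] 20.526676067675265
jar 0.86 [324. 402.] zt 42 mid [553.2 -46.   39.4] in tool [-21.4  -0.9 -27.1]
shelved_jar 0.89 [453. 358.] zt 47 mid [549.9  -0.7  61.9] in tool [-13.4  43.8 -49.6]
```

play_rows --motion '[[[-0.3,0,0,0,0,0,0.24],[-0.3,0,0,0,0,0,0.24],[-0.1,0,0,0,0,0,0.24],[0,0,0,0,0,0,0.24]]]'

```text
t: 14.85
ee_pos: [538.7, -43.6, 12.3]
ee_rot: [[-0.995, 0.105, 0.0], [0.105, 0.995, -0.0], [-0.0, -0.0, -1.0]]
contact_force: [0.3, -0.8, 0.2]
width: 20.3
grasp_force: 0.0
```

play_rows --motion '[[[-0.1,0,0,0,0,0,0.24],[0,0,0,0,0,0,0.24]]]'

```text
t: 15.05
ee_pos: [539.4, -43.6, 12.3]
ee_rot: [[-0.995, 0.105, -0.0], [0.105, 0.995, 0.0], [0.0, 0.0, -1.0]]
contact_force: [-0.8, 0.6, -0.0]
width: 20.6
grasp_force: 0.2
```

play_rows --motion '[[[-0.1,0,0,0,0,0,0.24],[0,0,0,0,0,0,0.24]]]'

```text
t: 15.25
ee_pos: [540.5, -43.7, 12.3]
ee_rot: [[-0.995, 0.105, 0.0], [0.105, 0.995, -0.0], [-0.0, -0.0, -1.0]]
contact_force: [0.0, 0.3, 0.8]
width: 20.2
grasp_force: 0.3
```

play_rows --motion '[[[-0.1,0,0,0,0,0,0.24],[0,0,0,0,0,0,0.24]]]'

```text
t: 15.45
ee_pos: [541.0, -43.7, 12.2]
ee_rot: [[-0.995, 0.105, -0.001], [0.105, 0.995, 0.0], [0.001, 0.0, -1.0]]
contact_force: [-3.8, 0.3, 0.7]
width: 20.5
grasp_force: 1.7
```

play_rows --motion '[[[-0.1,0,0,0,0,0,0.24],[0,0,0,0,0,0,0.24]]]'

```text
t: 15.65
ee_pos: [541.1, -43.7, 12.2]
ee_rot: [[-0.995, 0.104, -0.003], [0.104, 0.995, 0.001], [0.003, 0.0, -1.0]]
contact_force: [-7.2, -0.2, 3.3]
width: 20.8
grasp_force: 3.6
```

```bash
python3 look.py w8
```

```text
15.65 [541.1 -43.7  12.2] [0.104 0.995 0.   ] [-7.2 -0.2  3.3] 20.75244433132967
jar 0.67 [321. 402.] zt 42 mid [562.  -46.8  39.3] in tool [-21.   -0.9 -27.2]
jar 0.16 [124. 403.] zt 32 mid [573.2 -49.4  32. ] in tool [-32.4  -2.4 -20. ]
shelved_jar 0.96 [464. 352.] zt 46 mid [556.3   5.3  56.3] in tool [ -9.8  50.3 -44.2]
```

The jar has stopped: force rose to 7 N with no advance, at the expected position. I back off, lift and verify.

play_rows --motion '[[[0.3,0,0,0,0,0,0.24],[1.0,0,0,0,0,0,0.24],[3,0,0,0,0,0,0.24],[2,0,-1,0,0,0,0.24],[0,0,-4,0,0,0,0.24],[0,0,-4,0,0,0,0.24],[0,0,-4.5,0,0,0,0.24],[2,0,-4.5,0,0,0,0.24],[4,0,-2,0,0,0,0.24],[0,0,0,0,0,0,0.24],[0,0,0,0,0,0,0.24],[0,0,0,0,0,0,0.24]]]'

```text
t: 17.05
ee_pos: [420.3, -31.1, 211.8]
ee_rot: [[-0.994, 0.105, -0.0], [0.105, 0.994, 0.0], [0.0, 0.0, -1.0]]
contact_force: [-0.8, 0.1, 0.1]
width: 20.6
grasp_force: 0.0
```

```bash
python3 look.py w9; python3 - <<'E'
from h import *
s,p,d,c=grab('scene'); cv2.imwrite('pics/s9.png',cv2.resize(p[100:360,180:480,::-1],None,fx=2,fy=2))
for n in ('jar','shelved_jar','mug','bottle','bowl'):
  for q in bot.outline_of('scene',n)[:3]:
    P=region(q['region'],d,c,s);zt=np.percentile(P[:,2],95);T=P[P[:,2]>zt-6]; print(n,round(q['conf'],2),np.round(q['pixel']),round(zt),np.round((np.percentile(T,2,0)+np.percentile(T,98,0))/2,1))
E
```

```text
17.05 [420.3 -31.1 211.8] [0.105 0.994 0.   ] [-0.8  0.1  0.1] 20.618156850626967
jar 0.89 [302. 162.] zt 42 mid [385.  -43.4  40.8] in tool [ 33.8 -15.9 170.9]
jar 0.65 [487. 240.] zt 42 mid [466.2 103.5  40.1] in tool [-31.6 138.7 171.7]
jar 0.62 [321. 358.] zt 42 mid [566.  -46.6  39.2] in tool [-146.5   -0.2  172.5]
shelved_jar 0.65 [400. 342.] zt 35 mid [559.8  23.5  33.9] in tool [-133.1   68.9  177.8]
rail_5 0.67 [522. 396.] zt 45 mid [609.7 123.7  42.2] in tool [-172.2  173.8  169.5]
rail_5 0.65 [323. 394.] zt 45 mid [592.4 -48.6  42. ] in tool [-173.1    0.7  169.7]
rail_5 0.62 [563. 395.] zt 45 mid [613.7 165.1  42.4] in tool [-171.8  215.4  169.3]
jar 0.93 [385. 258.] 46 [468.5 105.3  43.9]
jar 0.7 [300. 223.] 46 [569.1 -46.1  43.7]
jar 0.7 [375. 194.] 45 [388.1 -41.5  42.7]
shelved_jar 0.56 [315. 242.] 52 [574.6   8.2  49.8]
shelved_jar 0.21 [302. 107.] 91 [ 388.1 -336.2   89.6]
mug 0.94 [301. 106.] 91 [ 388.5 -336.2   89.7]
bottle 0.81 [498. 322.] 191 [404.7 342.4 189.6]
bottle 0.26 [290. 225.] 50 [594.4 -49.2  47.1]
bowl 0.96 [224. 279.] 42 [758.  -10.5  40.5]
```

View pics/s9.png

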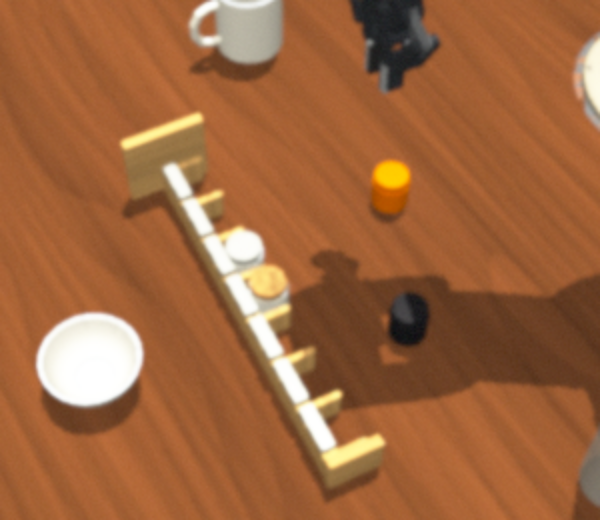

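The picture shows the steel-lidded jar upright in the third gap at (244,247), between the tall end and the cork-lidded jar at (268,283). The mug, bowl and look-alikes have not moved. The jar measures (566.0, -46.6), against an expected home of (565.8, -46.8).

```bash
python3 -c "
from workcell import bot
print(bot.hand_in())"
```

```text
the job is handed in; nothing more can be done
None
```

The job is handed in: I touched the rail behind gaps 1, 2 and 3 in turn from the tall end, then pushed the steel-lidded jar upright into the third gap until it stopped against the rail, and took the hand clear; no other item was disturbed.

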